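# Marble into the bead dish, dish turned and held ready for the tray

## Robot

A 6-joint arm with a two-finger parallel gripper is mounted at the origin on the work surface. World frame = base frame: x ahead of the robot, y to its left, z up, the work surface at z = 0. Lengths are in m, angles in rad, forces in N, time in s.
With the tool pointing down it reaches from about 0.225 to 0.875 m from the base axis. Payload 3.4 kg.
Tool frame: the origin (TCP) lies at the very end of the fingers, on their centre line; the grasp point (between the pads) lies 19 mm behind it; z points along the fingers, y is the line along which they close (so a half turn about z gives the same grasp; the last joint's range is limited). The gripper opens to 85 mm and grips with 20 to 120 N. Pads are 22 mm wide; open, the fingers measure 114 mm over their backs; the gripper's body (76 mm by 85 mm) begins 54 mm behind the grasp point. The pads swing forward as they close: fully open they stand 13 mm farther back than shut.
Start: joints at [1.127, 0.276, 1.505, -0, 1.361, -0.121], TCP at [0.182, 0.545, 0.231] pointing down, gripper open.
Joint ranges: [-2.89, 2.89], [-0.75, 2.08], [0.22, 2.7], [-1.18, 4.32], [0.11, 2.71], [-2.7, 2.7]. Speed limits (rad/s): [2.57, 2.57, 3.14, 3.14, 3.14, 3.14].

## Interface

Orientations are given as a unit quaternion [w, x, y, z].
In Python, from rig import get_state, optics, sign_off gives the robot as it stands.
- The arm moves only by the tool send_rows, never from a script. Its argument "increments" is a list of rows, each an object with "gripper": the gripper's target within -1 to 1 (shut at 1, half-way at 0, fully open at -1); "linear": the shift along the world's x, y, z in m, a list of three; "delta_rot": the turn, a rotation vector about the world's x, y, z in rad, a list of three. In form: [{"gripper": gripper, "linear": [dx, dy, dz], "delta_rot": [rx, ry, rz]}, ...]. A call has 1 to 8 rows; each row is the pose to reach, as a shift and turn from the pose commanded when the call began; what a row does not reach only later rows make up. A row lasts 1/10 s, in which the tool goes at most 50 mm and 8.59 degrees, less where a joint would pass 70% of its speed; a pose out of reach is approached as far as the arm can. A call with a gripper value outside its range is refused whole. The fingers move at their own pace and stop on an object; "newtons" is the grip in N (left out, the last holds). Time passes only in rows, so rows that repeat a pose let the fingers close. It gives the time, the measured TCP pose, the force, the opening and the grip force at its end, in the units of the state.
- get_state(): the state, without advancing time (a new reading comes with each control period).
- optics.get_image(name): name is "scene" or "side" or "wrist"; returns a dict with "pixels" (384x512x3 uint8, blue, green, red), "K" (3x3 intrinsics, pixels), "k1" (the pictures are not rectified: a ray, as slopes to the right and down, at radius r is drawn at 1 + k1 r^2 times it, then the intrinsics apply), "rvec" (rotation vector, rad) and "tvec" (3), from world to camera coordinates, as OpenCV has them; the wrist camera has in their place "T_tool_cam" (4x4, takes a point from camera to tool coordinates, whose origin is the TCP and whose axes are the flange's). Camera axes: x right, y down, z forward; pixel columns grow to the right and rows downward; lengths in m; the calibration is good to about 2 mm. A picture is of the moment at which its call begins: read the wrist's pose just before it. There is no depth.
- sign_off(): hands the job in; it is judged then, once.
The state is a dict: "clock": time; "qpos": joint angles; "qd": joint speeds; "effort": joint torques, N m; "position": TCP position; "ee_rot": TCP orientation; "contact_force": force on the tool from outside, world axes, zero at the start; "moment": the same for the moment, N m; "width": finger opening in m; "gripper_force": force on a finger pad.
Only numpy, scipy, OpenCV 4.12 (cv2) and the standard library are available. Lean on these libraries where they do the work, as an engineer would, in place of code of your own. Each camera call takes 0.05 s, during which the arm holds its last target. There are 200 camera calls.

## Task

Tip the green marble out of the frosted tumbler into the white bead dish and stand the tumbler back upright on the counter, letting go of it. Then pick the dish up by its wooden grip, raise it about 10 cm and, staying above its cork mat, give it a quarter turn clockwise seen from above so that its orange lip points to the mat's blue end, ready for the bamboo tray, keeping it level with the marble in the middle. Finish still holding the dish there in the air, and leave the hole punch, markers, pencil tin and mug where they are.

Things in the scene. Friction and masses are not known exactly. Their poses are not given: they have to be found in the camera images.
- tumbler_mid (a point): frosted glass tumbler, open at the top, tapered: 46 mm wide at the foot, 70 mm at the rim, 90 mm tall, wall 3 mm, 160 g; the point is at its centre, 45 mm above its foot, where it is 58 mm wide; z axis points out of its mouth. It starts upright on the counter with the marble loose inside; the marble rolls out when the tumbler is tipped a little past horizontal (100 to 105 degrees from upright)
- marble_center (a point): centre of the green glass marble, a 30 mm ball of 35 g; starts on the floor of the tumbler
- dish_mid (a point): round white ceramic bead dish, 140 mm across the rim, 34 mm tall, about 180 g, its inside a shallow cone (about 17 degrees) running down to a flat middle; a marble dropped in rolls to the middle by itself in a second or two. The point is on the dish's axis 24 mm above its underside, where the marble's centre rests; x axis points to the wooden grip, z up. It starts on the cork mat, grip towards the far side, x along the mat's x
- dish_grip (a point): point to grip on the dish's wooden grip: an upright wooden tab outside the rim, 10 mm thick along the dish's x (radially), 26 mm wide along y, its top 66 mm and its foot 20 mm above the dish's underside. The point is on the tab's centre line, 78 mm from the dish's axis along x and 50 mm above the underside (16 mm below the tab's top). The best grip from above is with one finger inside the dish's rim and one outside
- dish_lip (a point): tip of the dish's orange pouring lip, opposite the grip: 88 mm from the axis along the dish's -x, 34 mm above the underside
- coaster: fixed cork mat 170 x 260 mm, 4 mm thick, under the dish; origin at the centre of its underside; its +y end, on the robot's left, carries a 30 mm blue stripe. The dish stands at its centre
- tray: fixed bamboo desk tray 260 x 150 mm, 30 mm tall, holding the markers, at the left of the mat; origin at the centre of its underside
- punch: orange hole punch with press lever, 60 x 115 mm, 65 mm tall, beyond the mat; leave it alone; origin at the centre of its underside
- tin: silver pencil tin with three pencils, 76 mm across, 155 mm tall with pencils, at the far left or far right; leave it alone; origin at the centre of its underside
- mug: blue mug, 80 mm across, 90 mm tall, at the far left or far right; leave it alone; origin at the centre of its underside
- marker0: capped blue marker lying in the bamboo tray, 17 mm thick, 110 mm long; leave it alone
- marker1: another such marker
- marker2: another such marker
Mind the look-alikes: they are no part of the job. Of the things like the part that bears dish_mid, leave any that is red; of the rest the smaller one is meant.

How it is judged:
On the way, in this order (a step that is already met when the one before it is completed fails the run):
1. the tumbler is held up beside or over the dish and tipped well over (past 57 degrees), the marble still inside (angle between tumbler_mid's own z axis and vertical above 1 rad and height (world z) of tumbler_mid above 0.06 m and distance between marble_center and tumbler_mid below 0.06 m and horizontal distance between tumbler_mid and dish_mid below 0.25 m), for 0.05 s.
2. the marble lies in the middle of the dish (within 20 mm) and the tumbler stands upright on the counter, let go (distance between marble_center and dish_mid below 0.02 m and angle between tumbler_mid's own z axis and vertical below 0.1 rad and height (world z) of tumbler_mid below 0.055 m and contact force between the fingers and tumbler below 0.1 N), for 0.2 s.
At the end, for the whole second after the job is handed in: dish held still by the gripper over the mat (raised over 52 mm, axis within 40 mm of mat centre), level within 7 deg, lip to the blue end within 10 deg, marble within 15 mm of its middle and untouched by fingers; tumbler upright on the counter (height (world z) of dish_mid above 0.08 m and angle between dish_mid's own z axis and vertical below 0.12 rad and angle between the x axis of dish_mid and the y axis of coaster, either way round below 0.17 rad and y of dish_lip in the frame of coaster above 0.03 m and horizontal distance between dish_mid and coaster below 0.04 m and distance between marble_center and dish_mid below 0.015 m and linear speed of dish below 0.03 m/s and contact force between the fingers and dish above 0.5 N and contact force between the fingers and marble below 0.1 N and angle between tumbler_mid's own z axis and vertical below 0.1 rad and height (world z) of tumbler_mid below 0.055 m); the arm keeps its last pose, push and grip.
It fails at once if the marble strays more than 30 mm from the dish's middle while the dish is off its mat (height (world z) of dish_mid above 0.045 m and distance between marble_center and dish_mid above 0.03 m).
It fails at once if the raised dish is tilted more than 14 degrees (height (world z) of dish_mid above 0.045 m and angle between dish_mid's own z axis and vertical above 0.25 rad).
It fails at once if a bystander (hole punch, tin, mug or marker) is shifted more than 30 mm (distance of any of punch, tin, mug, marker0, marker1, marker2 from where it was at the start of the episode above 0.03 m).
It also fails if it takes over 72 s, if anything falls off the work surface, if the arm or the gripper's body presses on something with over 40 N, if the wrist force passes 120 N, or if a joint passes its speed limit or range.

## Working session

There is one attempt and no reset: what is moved stays moved. The work goes in short steps, Python scripts to look and compute and a tool call to move; the robot and the scene stay as the last step left them, time stands still between calls to the robot, and variables do not carry over. Pictures are saved under pics/ and viewed, at most 11 in all, crops included, and the job is handed in when it is done.

Besides the shell and the picture viewer there is one more tool, called as name(argument=value, ...), one argument or row to a line, values as JSON. send_rows: Moves the arm, as the interface text tells. Its arguments: {"type":"object","properties":{"increments":{"type":"array"},"newtons":{"type":"number"}},"required":["increments"]}

```bash
mkdir -p pics; cat > h.py <<'E'
import numpy as np, cv2
from rig import get_state, optics, sign_off
from scipy.spatial.transform import Rotation as R
def cam(name):
    s=get_state(); d=optics.get_image(name); d['pixels']=np.array(d['pixels'],np.uint8)
    K=np.array(d['K']); d['K']=K
    if name=='wrist':
        q=s['ee_rot']; T=np.eye(4); T[:3,:3]=R.from_quat([q[1],q[2],q[3],q[0]]).as_matrix(); T[:3,3]=s['position']
        T=T@np.array(d['T_tool_cam']); d['C']=T[:3,3]; d['M']=T[:3,:3]
    else:
        M=cv2.Rodrigues(np.array(d['rvec'],float))[0]; d['C']=-M.T@np.array(d['tvec'],float).ravel(); d['M']=M.T
    return d
def ray(d,u,v):
    p=cv2.undistortPoints(np.array([[[u,v]]],float),d['K'],np.array([d['k1'],0,0,0,0.]))[0,0]
    r=d['M']@np.array([p[0],p[1],1]); return r/np.linalg.norm(r)
def onz(d,u,v,z):
    r=ray(d,u,v); return d['C']+r*(z-d['C'][2])/r[2]
def proj(d,P):
    rv=cv2.Rodrigues(d['M'].T)[0]; t=-d['M'].T@d['C']
    return cv2.projectPoints(np.array(P,float).reshape(-1,1,3),rv,t,d['K'],np.array([d['k1'],0,0,0,0.]))[0][:,0]
def tri(d1,p1,d2,p2):
    A=[];b=[]
    for d,p in((d1,p1),(d2,p2)):
        r=ray(d,*p);Q=np.eye(3)-np.outer(r,r);A.append(Q);b.append(Q@d['C'])
    return np.linalg.solve(sum(A),sum(b))
E
python3 - <<'E'
from h import *
s=get_state();print(s)
for n in('scene','side'):
    d=cam(n);cv2.imwrite(f'pics/{n}0.png',d['pixels']);print(n,d['C'].round(3),d['k1'],d['K'][0,0])
E
```

```text
{'clock': 0.0, 'qpos': array([ 1.12699586e+00,  2.76583956e-01,  1.50613322e+00, -3.10223699e-05,
        1.36067749e+00, -1.21016093e-01]), 'qd': array([-0.00062104, -0.00038697, -0.0007843 ,  0.00040585, -0.0004546 ,
        0.00115235]), 'effort': array([-9.93009417e-04, -4.16768432e+01, -2.45803571e+01, -3.61144857e-04,
        1.09012806e-02, -2.87119704e-06]), 'position': array([0.18219306, 0.54482065, 0.23044596]), 'ee_rot': array([-2.36516219e-04,  1.60689187e-01,  9.87004647e-01, -8.69540380e-04]), 'contact_force': array([-0.213315  , -0.03516634,  0.48816055]), 'moment': array([ 0.0401572 , -0.02899275, -0.0246447 ]), 'gripper_force': 0.0, 'width': 0.08547684575377959}
scene [ 1.407 -0.308  0.699] -0.09700327563709574 397.94897262684486
side [0.366 0.626 0.705] -0.01217404745039335 346.71037437052684
```

View pics/scene0.png

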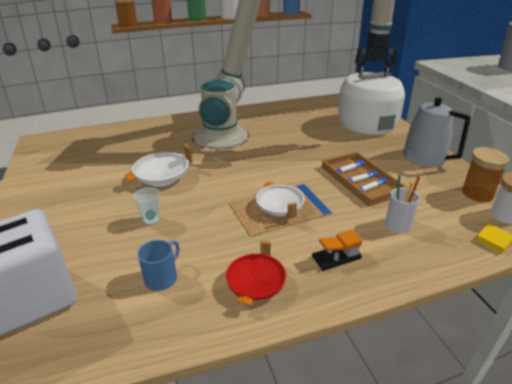

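View pics/side0.png

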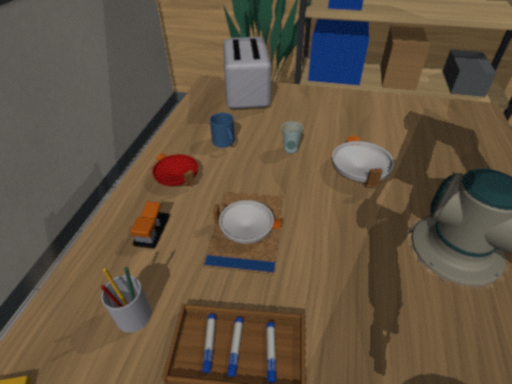

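The scene and side views show these candidates:
- **White dish on the mat:** scene (280,200), side (246,221). It is the smaller one.
- **Larger white dish:** scene (160,168), side (362,160).
- **Red dish:** scene (256,276), side (176,170).
- **Tumbler with the green marble:** scene (148,205), side (291,137).

I choose the small white dish on the mat. The blue mug at scene (160,265) is not the tumbler. Next I'll measure and check with one crop.

```bash
python3 - <<'E'
from h import *
D={n:cam(n) for n in('scene','side')}
box={'scene':{'dish':(240,175,330,225),'big':(120,140,195,195),'tum':(128,180,168,232),'mat':(215,165,345,245)},
     'side':{'dish':(205,190,285,255),'big':(325,132,400,190),'tum':(272,112,312,160),'mat':(195,185,295,280)}}
ims=[]
for n,d in D.items():
    im=d['pixels'];hsv=cv2.cvtColor(im,cv2.COLOR_BGR2HSV)
    def m(lo,hi,b):
        k=cv2.inRange(hsv,lo,hi);z=np.zeros_like(k);x0,y0,x1,y1=box[n][b];z[y0:y1,x0:x1]=k[y0:y1,x0:x1];return z
    for b in('dish','big'):
        k=m((0,0,110),(180,55,255),b)
        c=max(cv2.findContours(k,0,cv2.CHAIN_APPROX_NONE)[0],key=cv2.contourArea)
        P=np.array([onz(d,*p,0.038 if b=='dish' else .045) for p in c[:,0]])
        h=cv2.convexHull(c); e=cv2.fitEllipse(h)
        print(n,b,'bbox',cv2.boundingRect(c),'ell',np.round(e[0],1),np.round(e[1],1),onz(d,*e[0],0.038).round(3),'spanxy',np.ptp(P,axis=0).round(3),'mid',((P.max(0)+P.min(0))/2).round(3))
    k=m((100,130,60),(125,255,255),'mat')
    c=max(cv2.findContours(k,0,2)[0],key=cv2.contourArea); r=cv2.minAreaRect(np.array([onz(d,*p,.004)[:2] for p in c[:,0]],np.float32)); print(n,'stripe',r)
    k=m((70,25,60),(105,255,255),'tum')
    c=max(cv2.findContours(k,0,2)[0],key=cv2.contourArea);print(n,'tum bbox',cv2.boundingRect(c),cv2.contourArea(c))
    k=m((5,150,150),(18,255,255),'mat');print(n,'orange',cv2.connectedComponentsWithStats(k)[2:][0].tolist(),cv2.connectedComponentsWithStats(k)[3].round(1).tolist())
    for b in('tum','mat'):
        x0,y0,x1,y1=box[n][b];cr=im[y0:y1,x0:x1];s=min(380/cr.shape[1],290/cr.shape[0]);o=np.zeros((300,390,3),np.uint8);cr=cv2.resize(cr,None,fx=s,fy=s,interpolation=cv2.INTER_CUBIC);o[:cr.shape[0],:cr.shape[1]]=cr;ims.append(o);print(b,n,s,x0,y0)
cv2.imwrite('pics/crop.png',np.vstack([np.hstack(ims[:2]),np.hstack(ims[2:])]))
E
```

```text
scene dish bbox (256, 183, 74, 34) ell [293.  200.7] [35.6 76.9] [0.555 0.079 0.038] spanxy [0.181 0.183 0.   ] mid [0.549 0.068 0.038]
scene big bbox (132, 152, 57, 35) ell [160.2 168.1] [34.5 57.1] [ 0.244 -0.261  0.038] spanxy [0.224 0.185 0.   ] mid [ 0.254 -0.259  0.045]
scene stripe ((0.5177894830703735, 0.16131165623664856), (0.1583847850561142, 0.0193426962941885), 5.899134635925293)
scene tum bbox (145, 210, 11, 11) 82.0
scene orange [[0, 0, 512, 384, 196372], [338, 165, 2, 2, 3], [335, 167, 1, 1, 1], [264, 182, 10, 4, 28], [320, 232, 25, 13, 202], [262, 242, 2, 1, 2]] [[255.4, 191.5], [338.3, 165.3], [335.0, 167.0], [268.3, 183.3], [333.8, 239.5], [262.5, 242.0]]
tum scene 5.576923076923077 128 180
mat scene 2.923076923076923 215 165
side dish bbox (219, 200, 55, 43) ell [245.8 220.9] [42.3 54.2] [0.526 0.058 0.038] spanxy [0.138 0.146 0.   ] mid [0.528 0.054 0.038]
side big bbox (332, 141, 61, 40) ell [362.6 160.4] [38.7 61.4] [ 0.236 -0.257  0.038] spanxy [0.18  0.195 0.   ] mid [ 0.239 -0.251  0.045]
side stripe ((0.5171904563903809, 0.16348052024841309), (0.16501519083976746, 0.024422455579042435), 5.1918840408325195)
side tum bbox (285, 133, 14, 19) 130.0
side orange [[0, 0, 512, 384, 196608]] [[255.5, 191.5]]
tum side 6.041666666666667 272 112
mat side 3.0526315789473686 195 185
```

View pics/crop.png

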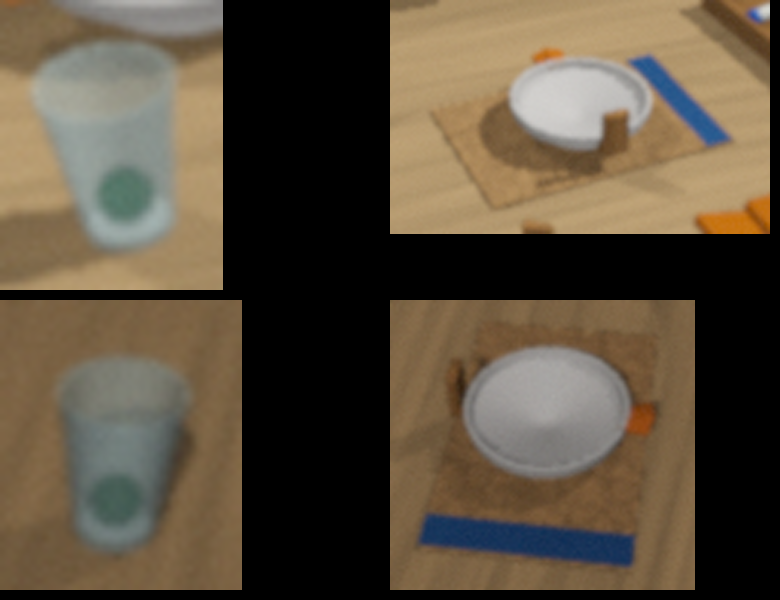

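The crops show the tumbler: rim centre about scene (146.8,194.3) and side (292.5,126.4), marble at scene (150.4,215) and side (291,144.9). The dish on the mat is white with a brown grip on the far side, an orange lip on the near side and the blue stripe to its left, so the choice holds.

```bash
python3 - <<'E'
from h import *
a,b=cam('scene'),cam('side')
print('rim',tri(a,(146.8,194.3),b,(292.5,126.4)).round(4),onz(a,146.8,194.3,.09).round(4),onz(b,292.5,126.4,.09).round(4))
print('marb',tri(a,(150.4,215),b,(291,144.9)).round(4),onz(a,150.4,215,.018).round(4),onz(b,291,144.9,.018).round(4))
C=lambda x,y:(215+(x-390)/2.923,165+y/2.923); S=lambda x,y:(195+(x-390)/3.0526,185+(y-300)/3.0526)
print('griptop',tri(a,C(615,113),b,S(455,363)).round(4), onz(a,*C(615,113),.07).round(4))
print('lip',tri(a,C(547,54),b,S(645,417)).round(4),onz(b,*S(655,417),.038).round(4))
for n,d,f,pts in(('scene',a,C,[(432,112),(497,208),(730,139),(647,56)]),('side',b,S,[(477,320),(658,335),(634,565),(420,541)])):
    P=np.array([onz(d,*f(*p),.004)[:2] for p in pts]);print(n,'mat',P.round(4).tolist(),P.mean(0).round(4))
# dish rim both views, clean fit
for n,d,f,pts in(('scene',a,C,[(509,97),(653,97),(580,57)]),('side',b,S,[(463,410),(632,410),(548,346),(548,477)])):
    print(n,'rim',[onz(d,*f(*p),.038)[:2].round(4).tolist() for p in pts])
for p in [(0.528,.054,.07)]: print(proj(a,p),proj(b,p))
# tray/punch/mug/tin rough
print('mug',onz(b,222,140,.0).round(3),'punch',onz(b,150,228,.03).round(3),'tin',onz(b,130,325,0).round(3),'red',onz(b,176,170,.03).round(3))
E
```

```text
rim [ 0.4639 -0.3176  0.0896] [ 0.4659 -0.3172  0.09  ] [ 0.4635 -0.3185  0.09  ]
marb [ 0.4639 -0.3183  0.0178] [ 0.4642 -0.3183  0.018 ] [ 0.4639 -0.318   0.018 ]
griptop [0.6052 0.052  0.0696] [0.6078 0.0526 0.07  ]
lip [0.4429 0.0455 0.0354] [0.4346 0.0462 0.038 ]
scene mat [[0.462, -0.0862], [0.627, -0.069], [0.6017, 0.1817], [0.4361, 0.1648]] [0.5317 0.0478]
side mat [[0.6253, -0.0687], [0.4522, -0.0848], [0.4288, 0.169], [0.5977, 0.1836]] [0.526  0.0498]
scene rim [[0.5081, -0.0181], [0.5541, 0.1171], [0.4628, 0.0747]]
side rim [[0.5932, 0.0726], [0.4546, 0.0426], [0.5413, -0.0161], [0.5067, 0.1259]]
[[281.74808806 188.13561164]] [[244.95812313 211.24161846]]
mug [ 0.706 -0.322  0.   ] punch [0.762 0.126 0.03 ] tin [0.705 0.362 0.   ] red [ 0.784 -0.104  0.03 ]
```

send_rows(
  increments=[
    {"gripper": -1,"linear": [0.05,-0.05,0.1],"delta_rot": [0.34,0.72,0]},
    {"gripper": -1,"linear": [0.05,-0.05,0.1],"delta_rot": [0.34,0.72,0]},
    {"gripper": -1,"linear": [0.05,-0.05,0.1],"delta_rot": [0.34,0.72,0]},
    {"gripper": -1,"linear": [0.05,-0.05,0.1],"delta_rot": [0.34,0.72,0]},
    {"gripper": -1,"linear": [0.05,-0.05,0.1],"delta_rot": [0.34,0.72,0]},
    {"gripper": -1,"linear": [0.05,-0.05,0.1],"delta_rot": [0.34,0.72,0]},
  ],
)

```text
clock: 0.9
position: [0.235, 0.4941, 0.3292]
ee_rot: [-0.375, 0.151, 0.909, 0.107]
contact_force: [0.8, -0.2, -0.5]
width: 0.0852
gripper_force: 0.0
```

```bash
cat >> h.py <<'E'
def st():
    s=get_state(); open('log.txt','a').write(' '.join('%.6f'%x for x in [*s['qpos'],*s['position'],*s['ee_rot']])+'\n')
    q=s['ee_rot'];M=R.from_quat([q[1],q[2],q[3],q[0]]).as_matrix()
    print(round(s['clock'],2),'q',s['qpos'].round(3),'p',s['position'].round(4),'x',M[:,0].round(3),'y',M[:,1].round(3),'z',M[:,2].round(3),'w',round(s['width'],4),'gf',round(s['gripper_force'],1),'F',s['contact_force'].round(1))
    return s,M
E
python3 -c "from h import *;st()"
```

```text
0.9 q [ 0.567  0.331  1.456  0.673  1.797 -0.672] p [0.235  0.4941 0.3292] x [-0.674  0.194  0.713] y [0.354 0.932 0.081] z [-0.648  0.307 -0.696] w 0.0852 gf 0.0 F [ 0.8 -0.2 -0.5]
```

send_rows(
  increments=[
    {"gripper": -1,"linear": [0.05,-0.25,0.0],"delta_rot": [0,0,-0.7]},
    {"gripper": -1,"linear": [0.05,-0.25,0.0],"delta_rot": [0,0,-0.7]},
    {"gripper": -1,"linear": [0.05,-0.25,0.0],"delta_rot": [0,0,-0.7]},
    {"gripper": -1,"linear": [0.05,-0.25,0.0],"delta_rot": [0,0,-0.7]},
    {"gripper": -1,"linear": [0.05,-0.25,0.0],"delta_rot": [0,0,-0.7]},
    {"gripper": -1,"linear": [0.05,-0.25,0.0],"delta_rot": [0,0,-0.7]},
  ],
)

```text
clock: 1.5
position: [0.2841, 0.2404, 0.3309]
ee_rot: [-0.311, 0.457, 0.801, 0.229]
contact_force: [0.1, 0.1, 0.3]
width: 0.0849
gripper_force: 0.0
```

```bash
python3 -c "from h import *;st()"
```

```text
1.5 q [-0.172 -0.004  1.869  0.646  1.747 -0.747] p [0.2841 0.2404 0.3309] x [-0.39   0.59   0.707] y [0.875 0.477 0.084] z [-0.288  0.651 -0.702] w 0.0849 gf 0.0 F [0.1 0.1 0.3]
```

send_rows(
  increments=[
    {"gripper": -1,"linear": [0.1,-0.36,0.0],"delta_rot": [0,0,-0.5]},
    {"gripper": -1,"linear": [0.1,-0.36,0.0],"delta_rot": [0,0,-0.5]},
    {"gripper": -1,"linear": [0.1,-0.36,0.0],"delta_rot": [0,0,-0.5]},
    {"gripper": -1,"linear": [0.1,-0.36,0.0],"delta_rot": [0,0,-0.5]},
    {"gripper": -1,"linear": [0.1,-0.36,0.0],"delta_rot": [0,0,-0.5]},
    {"gripper": -1,"linear": [0.1,-0.36,0.0],"delta_rot": [0,0,-0.5]},
    {"gripper": -1,"linear": [0.1,-0.36,0.0],"delta_rot": [0,0,-0.5]},
    {"gripper": -1,"linear": [0.1,-0.36,0.0],"delta_rot": [0,0,-0.5]},
  ],
)

```text
clock: 2.3
position: [0.3844, -0.1184, 0.3303]
ee_rot: [-0.246, 0.637, 0.667, 0.299]
contact_force: [-0.7, 0.9, -0.3]
width: 0.0852
gripper_force: 0.0
```

```bash
echo "1.126996 0.276584 1.506133 -0.000031 1.360677 -0.121016 0.182193 0.544821 0.230446 -0.000237 0.160689 0.987005 -0.000870">>log.txt
cat > k.py <<'E'
from h import *
from scipy.optimize import least_squares
L=np.loadtxt('log.txt')
rz=lambda a:R.from_euler('z',a).as_matrix(); ry=lambda a:R.from_euler('y',a).as_matrix()
def fk(q,p):
    h,a,L2,L3,e,lat,lt=p
    c=np.array([a+L2*np.sin(q[1])+L3*np.sin(q[1]+q[2])+e*np.cos(q[1]+q[2]),lat,h+L2*np.cos(q[1])+L3*np.cos(q[1]+q[2])-e*np.sin(q[1]+q[2])])
    W=rz(q[0])@ry(q[1]+q[2])@rz(q[3])@ry(q[4])@rz(q[5])
    return rz(q[0])@c+W@[0,0,lt],W
Ms=R.from_quat(L[:,[10,11,12,9]]).as_matrix()
def res(p): return np.concatenate([fk(r[:6],p)[0]-r[6:9] for r in L]+[1e-4*(p-P0)])
P0=np.array([.3,0,.35,.35,0,.07,.25])
f=least_squares(res,P0); P=f.x
C=fk(L[0][:6],P)[1].T@Ms[0]
lo=np.array([-2.89,-.75,.22,-1.18,.11,-2.7]);hi=np.array([2.89,2.08,2.7,4.32,2.71,2.7])
def ik(pos,M,q0):
    def r(q):
        p,W=fk(q,P); return np.concatenate([(p-pos)*5,R.from_matrix((W@C).T@M).as_rotvec()])
    s=least_squares(r,np.clip(q0,lo+.01,hi-.01),bounds=(lo,hi)); return s.x,np.abs(s.fun).max()
if __name__=='__main__':
    print(P.round(4),'err mm',(res(P)[:-7]*1e3).round(1)); print(C.round(3)); print([round(float(np.abs(fk(r[:6],P)[1]@C-m).max()),3) for r,m in zip(L,Ms)])
E
python3 -c "from h import *;st()"; python3 k.py
```

```text
2.3 q [-0.934  0.208  1.624  0.517  1.92  -0.957] p [ 0.3844 -0.1184  0.3303] x [-0.068  0.702  0.709] y [0.996 0.011 0.085] z [ 0.052  0.712 -0.701] w 0.0852 gf 0.0 F [-0.7  0.9 -0.3]
[ 0.1368 -0.      0.6297  0.4211  0.0604  0.0694  0.3645] err mm [ 0.  0. -0.  0.  0.  0. -0. -0.  0. -0.  0. -0.]
[[-0. -1.  0.]
 [ 1. -0.  0.]
 [-0.  0.  1.]]
[0.0, 0.0, 0.0, 0.0]
```

```bash
cat > plan.py <<'E'
from k import *
T=np.array([.464,-.318,.0]); D=np.array([.528,.051,0])
def MM(psi,t,s):
    z=np.array([np.cos(t)*np.cos(psi),np.cos(t)*np.sin(psi),-np.sin(t)]);y=s*np.array([-np.sin(psi),np.cos(psi),0]);return np.stack([np.cross(y,z),y,z],1)
def rot(a,th): return R.from_rotvec(np.array(a)*th).as_matrix()
def marg(q): return min((q-lo).min(),(hi-q).min())
E
python3 - <<'E'
from plan import *
q0=L[-1][:6]; rng=np.random.default_rng(0)
def best(pos,M,qs):
    o=[ik(pos,M,q) for q in qs]; o=[x for x,e in o if e<1e-3]; return max(o,key=marg) if o else None
seeds=[np.array([-.9,.5,1.4,a,b,c]) for a in(.6,1.5) for b in(1.2,1.9) for c in(-2,0,2)]
for s in(1,-1):
  for t in(.26,.4):
    for psi in np.radians([50,70,90,110]):
      M=MM(psi,t,s); g=best(T+[0,0,.058]+.022*M[:,2],M,seeds)
      print(s,t,round(np.degrees(psi)),'grasp',None if g is None else g.round(2))
    for psi in np.radians([60,80,95,110,130]):
      h=[np.cos(psi),np.sin(psi),0];m=np.array([np.sin(psi),-np.cos(psi),0]);M0=MM(psi,t,s);
      out=[]
      for th in(0,1.1,1.83):
        M=rot(h,th)@M0; mid=D-.083*m+[0,0,.125]; g=best(mid+M@(M0.T@(np.array([0,0,.013])+.022*M0[:,2])),M,seeds); out.append(None if g is None else g.round(2).tolist())
      print('   pour',round(np.degrees(psi)),out)
E
```

```text
1 0.26 50 grasp [-1.27  0.86  1.8   0.95  1.59  1.97]
1 0.26 70 grasp [-1.16  0.93  1.55  0.75  1.8   2.02]
1 0.26 90 grasp [-1.04  1.    1.33  0.58  2.02  1.99]
1 0.26 110 grasp [-0.91  1.06  1.15  0.37  2.2   1.88]
   pour 60 [[-0.79, 0.62, 2.43, 1.28, 1.34, 1.66], None, None]
   pour 80 [[-0.74, 0.64, 2.15, 0.96, 1.51, 1.86], None, [-0.64, 0.91, 1.95, 0.88, 1.81, -2.68]]
   pour 95 [[-0.67, 0.69, 1.95, 0.78, 1.67, 1.93], None, [-0.56, 0.94, 1.77, 0.74, 1.97, -2.6]]
   pour 110 [[-0.58, 0.74, 1.76, 0.64, 1.83, 1.95], None, [-0.47, 0.98, 1.59, 0.6, 2.13, -2.58]]
   pour 130 [[-0.46, 0.82, 1.52, 0.45, 2.04, 1.9], None, [-0.34, 1.04, 1.39, 0.39, 2.32, -2.64]]
1 0.4 50 grasp [-1.25  0.79  1.81  0.91  1.49  2.03]
1 0.4 70 grasp [-1.14  0.86  1.57  0.71  1.71  2.05]
1 0.4 90 grasp [-1.03  0.93  1.36  0.53  1.92  2.  ]
1 0.4 110 grasp [-0.9   0.99  1.19  0.34  2.09  1.87]
   pour 60 [[-0.74, 0.48, 2.4, 1.25, 1.24, 1.84], None, None]
   pour 80 [[-0.71, 0.54, 2.14, 0.93, 1.43, 1.96], None, [-0.59, 0.95, 1.86, 0.82, 1.9, -2.66]]
   pour 95 [[-0.65, 0.6, 1.95, 0.75, 1.59, 1.99], None, [-0.5,
[... 1237 characters left out ...]
 110 grasp [-0.9   0.99  1.19  0.34  2.09 -1.27]
   pour 60 [[-0.74, 0.48, 2.4, 1.25, 1.24, -1.31], [-0.68, 0.71, 2.14, 1.02, 1.54, -0.19], [-0.68, 0.93, 2.11, 1.04, 1.72, 0.32]]
   pour 80 [[-0.71, 0.54, 2.14, 0.93, 1.43, -1.18], [-0.59, 0.76, 1.89, 0.79, 1.74, -0.09], [-0.59, 0.95, 1.86, 0.82, 1.9, 0.48]]
   pour 95 [[-0.65, 0.6, 1.95, 0.75, 1.59, -1.15], [-0.51, 0.81, 1.71, 0.64, 1.9, -0.08], [-0.5, 0.98, 1.69, 0.68, 2.06, 0.54]]
   pour 110 [[-0.57, 0.67, 1.77, 0.61, 1.75, -1.16], [-0.42, 0.86, 1.55, 0.49, 2.05, -0.11], [-0.41, 1.02, 1.53, 0.53, 2.21, 0.53]]
   pour 130 [[-0.45, 0.75, 1.54, 0.42, 1.95, -1.23], [-0.29, 0.93, 1.36, 0.27, 2.22, -0.23], [-0.28, 1.07, 1.34, 0.29, 2.38, 0.44]]
```

```bash
cat >> plan.py <<'E'
def delta(pos,M,show=True):
    s=get_state();q=s['ee_rot'];M0=R.from_quat([q[1],q[2],q[3],q[0]]).as_matrix()
    x,e=ik(pos,M,s['qpos'])
    print('lin',(pos-s['position']).round(4),'rot',R.from_matrix(M@M0.T).as_rotvec().round(4),'ik',x.round(2),round(e,4))
E
python3 - <<'E'
from plan import *
M=MM(np.pi/2,.3,-1)
for p in[(.464,-.43,.2),(.464,-.43,.052),(.464,-.297,.0515)]: delta(np.array(p),M)
E
```

```text
lin [ 0.0796 -0.3116 -0.1303] rot [0.4789 0.0861 0.0092] ik [-1.11  0.97  0.9   0.67  2.38 -0.9 ] 0.0
lin [ 0.0796 -0.3116 -0.2783] rot [0.4789 0.0861 0.0092] ik [-1.11  1.11  0.97  0.56  2.22 -1.06] 0.0
lin [ 0.0796 -0.1786 -0.2788] rot [0.4789 0.0861 0.0092] ik [-1.03  0.98  1.34  0.56  1.99 -1.15] 0.0
```

send_rows(
  increments=[
    {"gripper": -1,"linear": [0.08,-0.312,-0.06],"delta_rot": [0.479,0.086,0.009]},
    {"gripper": -1,"linear": [0.08,-0.312,-0.06],"delta_rot": [0.479,0.086,0.009]},
    {"gripper": -1,"linear": [0.08,-0.312,-0.06],"delta_rot": [0.479,0.086,0.009]},
    {"gripper": -1,"linear": [0.08,-0.312,-0.06],"delta_rot": [0.479,0.086,0.009]},
    {"gripper": -1,"linear": [0.08,-0.312,-0.06],"delta_rot": [0.479,0.086,0.009]},
    {"gripper": -1,"linear": [0.08,-0.312,-0.06],"delta_rot": [0.479,0.086,0.009]},
    {"gripper": -1,"linear": [0.08,-0.312,-0.06],"delta_rot": [0.479,0.086,0.009]},
    {"gripper": -1,"linear": [0.08,-0.312,-0.09],"delta_rot": [0.479,0.086,0.009]},
  ],
)

```text
clock: 3.1
position: [0.4641, -0.4296, 0.2402]
ee_rot: [-0.417, 0.569, 0.571, 0.42]
contact_force: [0.9, 0.7, 0.1]
width: 0.0853
gripper_force: 0.0
```

send_rows(
  increments=[
    {"gripper": -1,"linear": [0,0,-0.04],"delta_rot": [0,0,0]},
    {"gripper": -1,"linear": [0,0,-0.08],"delta_rot": [0,0,0]},
    {"gripper": -1,"linear": [0,0,-0.12],"delta_rot": [0,0,0]},
    {"gripper": -1,"linear": [0,0,-0.16],"delta_rot": [0,0,0]},
    {"gripper": -1,"linear": [0,0,-0.188],"delta_rot": [0,0,0]},
    {"gripper": -1,"linear": [0,0,-0.188],"delta_rot": [0,0,0]},
  ],
)

```text
clock: 3.7
position: [0.4626, -0.4249, 0.0488]
ee_rot: [-0.423, 0.568, 0.567, 0.42]
contact_force: [-0.2, -0.1, -0.5]
width: 0.0854
gripper_force: 0.0
```

```bash
python3 - <<'E'
from plan import *
st(); M=MM(np.pi/2,.3,-1); delta(np.array((.464,-.297,.0515)),M)
d=cam('wrist');cv2.imwrite('pics/w1.png',d['pixels'])
E
```

```text
3.7 q [-1.108  1.112  0.981  0.56   2.215 -1.064] p [ 0.4626 -0.4249  0.0488] x [0.003 0.288 0.958] y [ 1.     0.002 -0.004] z [-0.003  0.958 -0.288] w 0.0854 gf 0.0 F [-0.2 -0.1 -0.5]
lin [0.0014 0.1279 0.0027] rot [-0.0078 -0.0041 -0.0018] ik [-1.03  0.98  1.34  0.56  1.99 -1.15] 0.0
```

View pics/w1.png

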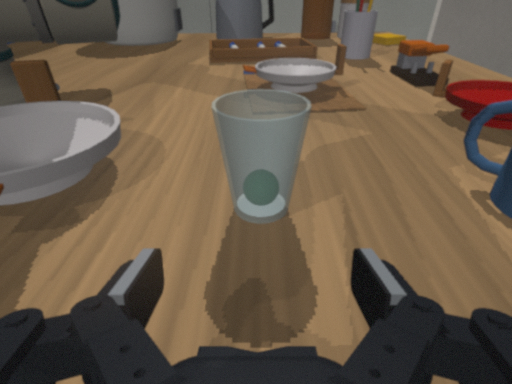

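The wrist view shows the tumbler at column 262, centred between the pads (about 257). The big dish and the mug are clear of the fingers.

send_rows(
  increments=[
    {"gripper": -1,"linear": [0.001,0.04,0.003],"delta_rot": [0,0,0]},
    {"gripper": -1,"linear": [0.001,0.08,0.003],"delta_rot": [0,0,0]},
    {"gripper": -1,"linear": [0.001,0.11,0.003],"delta_rot": [0,0,0]},
    {"gripper": -1,"linear": [0.001,0.128,0.003],"delta_rot": [0,0,0]},
    {"gripper": -1,"linear": [0.001,0.128,0.003],"delta_rot": [0,0,0]},
    {"gripper": -0.3,"linear": [0.001,0.128,0.003],"delta_rot": [0,0,0]},
    {"gripper": 1,"linear": [0.001,0.128,0.003],"delta_rot": [0,0,0]},
    {"gripper": 1,"linear": [0.001,0.128,0.003],"delta_rot": [0,0,0]},
  ],
  newtons=40,
)

```text
clock: 4.55
position: [0.4641, -0.3001, 0.0578]
ee_rot: [-0.419, 0.568, 0.569, 0.421]
contact_force: [1.9, -2.3, 6.0]
width: 0.0631
gripper_force: 42.0
```

send_rows(
  increments=[
    {"gripper": 1,"linear": [0,0,0],"delta_rot": [0,0,0]},
    {"gripper": 1,"linear": [0,0,0],"delta_rot": [0,0,0]},
    {"gripper": 1,"linear": [0,0,0],"delta_rot": [0,0,0]},
  ],
)

```text
clock: 4.85
position: [0.4641, -0.3, 0.0578]
ee_rot: [-0.419, 0.568, 0.569, 0.422]
contact_force: [1.0, -2.4, 6.7]
width: 0.063
gripper_force: 42.0
```

```bash
python3 - <<'E'
from plan import *
st()
E
```

```text
4.85 q [-1.037  0.974  1.328  0.566  2.001 -1.143] p [ 0.4641 -0.3     0.0578] x [-0.003  0.293  0.956] y [ 1.    -0.001  0.003] z [ 0.002  0.956 -0.293] w 0.063 gf 42.0 F [ 1.  -2.4  6.7]
```

send_rows(
  increments=[
    {"gripper": 1,"linear": [0,0,0.03],"delta_rot": [0,0,0]},
    {"gripper": 1,"linear": [0,0,0.07],"delta_rot": [0,0,0]},
    {"gripper": 1,"linear": [-0.003,0.03,0.092],"delta_rot": [0,0,0]},
    {"gripper": 1,"linear": [-0.006,0.065,0.092],"delta_rot": [0,0,0]},
    {"gripper": 1,"linear": [-0.009,0.1,0.092],"delta_rot": [0,0,0]},
    {"gripper": 1,"linear": [-0.012,0.135,0.092],"delta_rot": [0,0,0]},
    {"gripper": 1,"linear": [-0.015,0.17,0.092],"delta_rot": [0,0,0]},
    {"gripper": 1,"linear": [-0.018,0.205,0.092],"delta_rot": [0,0,0]},
  ],
)

```text
clock: 5.65
position: [0.4455, -0.0936, 0.1473]
ee_rot: [-0.419, 0.569, 0.569, 0.419]
contact_force: [0.6, -0.3, -1.6]
width: 0.063
gripper_force: 43.5
```

send_rows(
  increments=[
    {"gripper": 1,"linear": [-0.001,0.035,0],"delta_rot": [0,0,0]},
    {"gripper": 1,"linear": [-0.002,0.07,0],"delta_rot": [0,0,0]},
    {"gripper": 1,"linear": [-0.003,0.105,0],"delta_rot": [0,0,0]},
    {"gripper": 1,"linear": [-0.003,0.135,0],"delta_rot": [0,0,0]},
    {"gripper": 1,"linear": [-0.003,0.155,0],"delta_rot": [0,0,0]},
    {"gripper": 1,"linear": [-0.003,0.164,0],"delta_rot": [0,0,0]},
    {"gripper": 1,"linear": [-0.003,0.164,0],"delta_rot": [0,0,0]},
    {"gripper": 1,"linear": [-0.003,0.164,0],"delta_rot": [0,0,0]},
  ],
)

```text
clock: 6.45
position: [0.4432, 0.0692, 0.1478]
ee_rot: [-0.42, 0.569, 0.569, 0.42]
contact_force: [-0.5, -0.3, -0.8]
width: 0.0633
gripper_force: 43.6
```

```bash
python3 - <<'E'
from plan import *
s,M=st()
ims=[]
for n,b in(('scene',(200,110,330,240)),('side',(190,120,330,260))):
    d=cam(n);x0,y0,x1,y1=b;ims.append(cv2.resize(d['pixels'][y0:y1,x0:x1],(390,400)))
cv2.imwrite('pics/p1.png',np.hstack(ims))
p0=np.array(s['position']);mid=p0-[0,.018,.013+.0]
for th in(1.2,1.83):
    r=rot([0,1,0],th); delta(mid+r@(p0-mid),r@M)
E
```

```text
6.45 q [-0.695  0.615  2.009  0.825  1.617 -1.182] p [0.4432 0.0692 0.1478] x [-0.001  0.295  0.955] y [1.    0.    0.001] z [-0.     0.955 -0.295] w 0.0633 gf 43.6 F [-0.5 -0.3 -0.8]
lin [ 0.0121  0.0002 -0.0083] rot [1.0000e-04 1.1999e+00 7.0000e-04] ik [-0.58  0.81  1.8   0.75  1.87 -0.  ] 0.0
lin [ 0.0125  0.0002 -0.0164] rot [4.0000e-04 1.8299e+00 7.0000e-04] ik [-0.57  0.93  1.79  0.77  1.96  0.54] 0.0
```

View pics/p1.png

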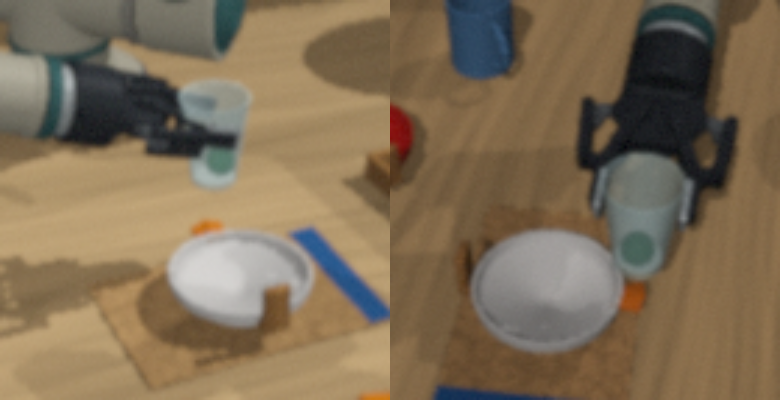

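The pictures show the tumbler held upright with the marble inside, beside the dish on its lip side. Now I tip it.

send_rows(
  increments=[
    {"gripper": 1,"linear": [0.002,0,0],"delta_rot": [0,0.15,0]},
    {"gripper": 1,"linear": [0.004,0,-0.001],"delta_rot": [0,0.3,0]},
    {"gripper": 1,"linear": [0.006,0,-0.002],"delta_rot": [0,0.45,0]},
    {"gripper": 1,"linear": [0.008,0,-0.003],"delta_rot": [0,0.6,0]},
    {"gripper": 1,"linear": [0.009,0,-0.004],"delta_rot": [0,0.75,0]},
    {"gripper": 1,"linear": [0.01,0,-0.005],"delta_rot": [0,0.9,0]},
    {"gripper": 1,"linear": [0.011,0,-0.007],"delta_rot": [0,1.05,0]},
    {"gripper": 1,"linear": [0.012,0,-0.008],"delta_rot": [0,1.2,0]},
  ],
)

```text
clock: 7.35
position: [0.4553, 0.0692, 0.1397]
ee_rot: [-0.668, 0.707, 0.23, 0.024]
contact_force: [-1.0, -0.4, -1.7]
width: 0.0633
gripper_force: 43.7
```

send_rows(
  increments=[
    {"gripper": 1,"linear": [0,0,-0.001],"delta_rot": [0,0.1,0]},
    {"gripper": 1,"linear": [0,0,-0.002],"delta_rot": [0,0.2,0]},
    {"gripper": 1,"linear": [0,0,-0.004],"delta_rot": [0,0.3,0]},
    {"gripper": 1,"linear": [0,0,-0.006],"delta_rot": [0,0.4,0]},
    {"gripper": 1,"linear": [0,0,-0.008],"delta_rot": [0,0.48,0]},
    {"gripper": 1,"linear": [0,0,-0.009],"delta_rot": [0,0.54,0]},
    {"gripper": 1,"linear": [0,0,-0.01],"delta_rot": [0,0.6,0]},
    {"gripper": 1,"linear": [0,0,-0.01],"delta_rot": [0,0.64,0]},
  ],
)

```text
clock: 8.15
position: [0.4551, 0.0692, 0.1295]
ee_rot: [0.707, -0.678, -0.009, 0.198]
contact_force: [-0.2, -0.5, -0.6]
width: 0.0632
gripper_force: 43.6
```

send_rows(
  increments=[
    {"gripper": 1,"linear": [0,0,0],"delta_rot": [0,0,0]},
    {"gripper": 1,"linear": [0,0,0],"delta_rot": [0,0,0]},
    {"gripper": 1,"linear": [0,0,0],"delta_rot": [0,0,0]},
    {"gripper": 1,"linear": [0,0,0],"delta_rot": [0,0,0]},
    {"gripper": 1,"linear": [0,0,0],"delta_rot": [0,0,0]},
    {"gripper": 1,"linear": [0,0,0],"delta_rot": [0,0,0]},
  ],
)

```text
clock: 8.75
position: [0.4544, 0.0704, 0.1304]
ee_rot: [0.707, -0.679, -0.01, 0.198]
contact_force: [0.2, -0.2, -1.0]
width: 0.0633
gripper_force: 43.6
```

```bash
python3 - <<'E'
from plan import *
s,M=st()
ims=[]
for n,b in(('scene',(200,110,330,240)),('side',(190,120,330,260))):
    d=cam(n);x0,y0,x1,y1=b;ims.append(cv2.resize(d['pixels'][y0:y1,x0:x1],(390,400)))
cv2.imwrite('pics/p2.png',np.hstack(ims))
E
```

```text
8.75 q [-0.574  0.933  1.797  0.775  1.956  0.542] p [0.4544 0.0704 0.1304] x [ 0.922  0.294 -0.253] y [-0.265  0.001 -0.964] z [-0.283  0.956  0.079] w 0.0633 gf 43.6 F [ 0.2 -0.2 -1. ]
```

View pics/p2.png

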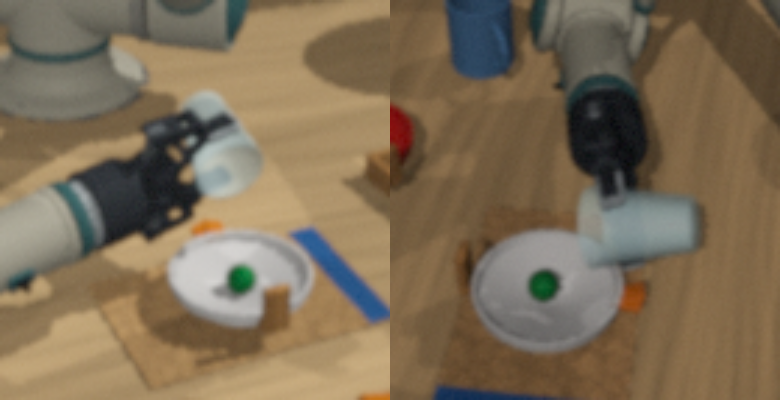

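The marble lies near the dish's middle: scene crop (240,278), side crop (544,285). I'll bring the tumbler back upright and return it to its old spot.

send_rows(
  increments=[
    {"gripper": 1,"linear": [-0.003,-0.01,0.012],"delta_rot": [0,-0.14,0]},
    {"gripper": 1,"linear": [-0.006,-0.025,0.02],"delta_rot": [0,-0.28,0]},
    {"gripper": 1,"linear": [-0.008,-0.045,0.02],"delta_rot": [0,-0.42,0]},
    {"gripper": 1,"linear": [-0.01,-0.07,0.02],"delta_rot": [0,-0.56,0]},
    {"gripper": 1,"linear": [-0.01,-0.095,0.02],"delta_rot": [0,-0.7,0]},
    {"gripper": 1,"linear": [-0.01,-0.12,0.02],"delta_rot": [0,-0.84,0]},
    {"gripper": 1,"linear": [-0.01,-0.145,0.02],"delta_rot": [0,-0.98,0]},
    {"gripper": 1,"linear": [-0.01,-0.17,0.02],"delta_rot": [0,-1.12,0]},
  ],
)

```text
clock: 9.65
position: [0.4443, -0.1005, 0.1505]
ee_rot: [-0.593, 0.679, 0.386, 0.195]
contact_force: [0.1, 0.1, -1.6]
width: 0.0631
gripper_force: 43.7
```

send_rows(
  increments=[
    {"gripper": 1,"linear": [0.004,-0.03,0],"delta_rot": [0,-0.14,0]},
    {"gripper": 1,"linear": [0.008,-0.06,0],"delta_rot": [0,-0.28,0]},
    {"gripper": 1,"linear": [0.012,-0.09,0],"delta_rot": [0,-0.42,0]},
    {"gripper": 1,"linear": [0.015,-0.12,0],"delta_rot": [0,-0.56,0]},
    {"gripper": 1,"linear": [0.018,-0.15,0],"delta_rot": [0,-0.66,0]},
    {"gripper": 1,"linear": [0.018,-0.175,0],"delta_rot": [0,-0.72,0]},
    {"gripper": 1,"linear": [0.018,-0.199,0],"delta_rot": [0,-0.72,0]},
    {"gripper": 1,"linear": [0.018,-0.199,0],"delta_rot": [0,-0.72,0]},
  ],
)

```text
clock: 10.45
position: [0.462, -0.3013, 0.1494]
ee_rot: [-0.419, 0.569, 0.569, 0.42]
contact_force: [0.3, -0.2, -0.8]
width: 0.0632
gripper_force: 43.7
```

```bash
python3 - <<'E'
from plan import *
s,M=st()
delta(np.array((.464,-.300,.059)),MM(np.pi/2,.3,-1))
E
```

```text
10.45 q [-1.04   0.867  1.303  0.6    2.11  -1.061] p [ 0.462  -0.3013  0.1494] x [0.    0.295 0.955] y [ 1.    -0.001  0.   ] z [ 0.001  0.955 -0.295] w 0.0632 gf 43.7 F [ 0.3 -0.2 -0.8]
lin [ 0.002   0.0013 -0.0904] rot [-0.0003  0.0004  0.0014] ik [-1.04  0.97  1.33  0.56  2.   -1.14] 0.0
```

send_rows(
  increments=[
    {"gripper": 1,"linear": [0,0,-0.03],"delta_rot": [0,0,0]},
    {"gripper": 1,"linear": [0,0,-0.06],"delta_rot": [0,0,0]},
    {"gripper": 1,"linear": [0,0,-0.08],"delta_rot": [0,0,0]},
    {"gripper": 1,"linear": [0,0,-0.087],"delta_rot": [0,0,0]},
    {"gripper": 1,"linear": [0,0,-0.09],"delta_rot": [0,0,0]},
    {"gripper": 1,"linear": [0,0,-0.0915],"delta_rot": [0,0,0]},
    {"gripper": 1,"linear": [0,0,-0.0915],"delta_rot": [0,0,0]},
  ],
  newtons=20,
)

```text
clock: 11.15
position: [0.4626, -0.2988, 0.0597]
ee_rot: [-0.42, 0.568, 0.569, 0.42]
contact_force: [0.4, -0.1, -2.0]
width: 0.0633
gripper_force: 43.7
```

send_rows(
  increments=[
    {"gripper": -0.3,"linear": [0,0,0],"delta_rot": [0,0,0]},
    {"gripper": -0.6,"linear": [0,0,0],"delta_rot": [0,0,0]},
    {"gripper": -1,"linear": [0,0,0],"delta_rot": [0,0,0]},
    {"gripper": -1,"linear": [0,0,0],"delta_rot": [0,0,0]},
    {"gripper": -1,"linear": [0,0,0],"delta_rot": [0,0,0]},
    {"gripper": -1,"linear": [0,-0.03,0],"delta_rot": [0,0,0]},
    {"gripper": -1,"linear": [0,-0.06,0],"delta_rot": [0,0,0]},
    {"gripper": -1,"linear": [0,-0.1,0],"delta_rot": [0,0,0]},
  ],
)

```text
clock: 11.95
position: [0.4625, -0.3986, 0.0595]
ee_rot: [-0.421, 0.568, 0.569, 0.42]
contact_force: [1.1, -0.3, 0.6]
width: 0.0857
gripper_force: 0.0
```

send_rows(
  increments=[
    {"gripper": -1,"linear": [0,-0.02,0.02],"delta_rot": [0,0,0]},
    {"gripper": -1,"linear": [0,-0.03,0.07],"delta_rot": [0,0,0]},
    {"gripper": -1,"linear": [0,-0.03,0.12],"delta_rot": [0,0,0]},
    {"gripper": -1,"linear": [0,-0.03,0.17],"delta_rot": [-0.1,0,0]},
    {"gripper": -1,"linear": [0,-0.03,0.22],"delta_rot": [-0.2,0,0]},
    {"gripper": -1,"linear": [0,0.0,0.25],"delta_rot": [-0.3,0,0]},
  ],
)

```text
clock: 12.55
position: [0.462, -0.4012, 0.3111]
ee_rot: [-0.327, 0.626, 0.626, 0.329]
contact_force: [1.7, -0.7, -0.0]
width: 0.0854
gripper_force: 0.0
```

```bash
python3 - <<'E'
from plan import *
s,M=st()
ims=[]
for n,b in(('scene',(110,150,340,290)),('side',(190,100,330,280))):
    d=cam(n);x0,y0,x1,y1=b;ims.append(cv2.resize(d['pixels'][y0:y1,x0:x1],(460,280) if n=='scene' else (320,411)))
o=np.zeros((411,780,3),np.uint8);o[:280,:460]=ims[0];o[:,460:]=ims[1]
cv2.imwrite('pics/p3.png',o)
# IK for dish grasp: tool down, y along dish x (yaw a), then rotated cw 90
a=np.radians(5.5)
for sg in(1,-1):
  for t in(0,-np.pi/2):
    y=sg*np.array([np.cos(a+t),np.sin(a+t),0]);z=np.array([0,0,-1.]);Mg=np.stack([np.cross(y,z),y,z],1)
    off=.078*np.array([np.cos(a+t),np.sin(a+t),0]); 
    for q0 in([-.2,.3,1.6,0,1.3,0],[-.2,.3,1.6,0.3,1.3,1.5*sg],[-.2,.3,1.6,0,1.3,-1.5],[.2,.3,1.6,0,1.3,2.2]):
      x,e=ik(D+off+[0,0,.035+(.1 if t else 0)],Mg,q0); print(sg,t,x.round(2),round(e,4))
E
```

```text
12.55 q [-1.072  0.729  0.907  0.572  2.321 -0.857] p [ 0.462  -0.4012  0.3111] x [-0.001  0.57   0.822] y [ 1.    -0.002  0.003] z [ 0.003  0.822 -0.57 ] w 0.0854 gf 0.0 F [ 1.7 -0.7 -0. ]
1 0 [-0.02  0.49  1.7  -0.    0.95 -0.11] 0.0
1 0 [-0.02  0.49  1.7  -0.    0.95 -0.11] 0.0
1 0 [-0.02  0.49  1.7  -0.    0.95 -0.11] 0.0
1 0 [-0.02  0.49  1.7  -0.    0.95 -0.11] 0.0
1 -1.5707963267948966 [-0.18  0.29  1.74 -0.    1.11  1.3 ] 0.0
1 -1.5707963267948966 [-0.18  0.29  1.74 -0.    1.11  1.3 ] 0.0
1 -1.5707963267948966 [-0.18  0.29  1.74 -0.    1.11  1.3 ] 0.0
1 -1.5707963267948966 [-0.18  0.29  1.74 -0.    1.11  1.3 ] 0.0
-1 0 [-0.12  0.47  1.76  0.19  0.89  2.7 ] 0.1374
-1 0 [ 0.15  0.47  1.79 -0.35  0.81 -2.7 ] 0.2349
-1 0 [ 0.15  0.47  1.79 -0.35  0.81 -2.7 ] 0.2349
-1 0 [-0.12  0.47  1.76  0.19  0.89  2.7 ] 0.1374
-1 -1.5707963267948966 [-0.18  0.29  1.74  0.    1.11 -1.85] 0.0
-1 -1.5707963267948966 [-0.18  0.29  1.74  0.    1.11 -1.85] 0.0
-1 -1.5707963267948966 [-0.18  0.29  1.74  0.    1.11 -1.85] 0.0
-1 -1.5707963267948966 [-0.26  0.17  2.35  1.65  0.11  2.7 ] 0.6264
```

View pics/p3.png

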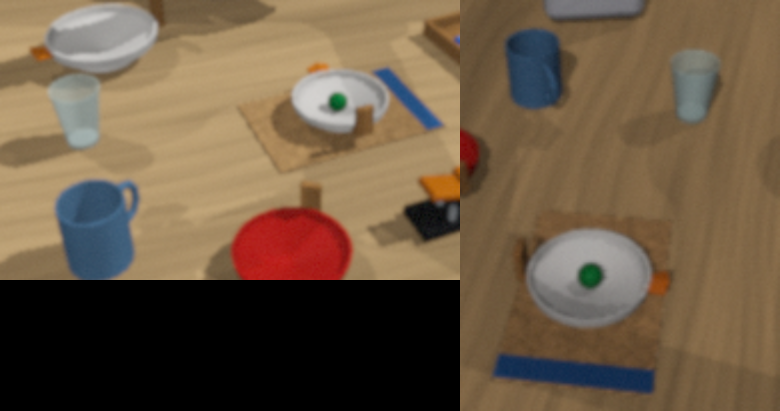

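The tumbler stands upright and free at scene crop (78,110) and side crop (693,88). The marble rests mid-dish at side crop (590,275). Next I go above the wooden grip.

```bash
cat >> plan.py <<'E'
def MD(b):
    y=np.array([np.cos(b),np.sin(b),0]);z=np.array([0,0,-1.]);return np.stack([np.cross(y,z),y,z],1)
E
python3 -c "
from plan import *
delta(np.array((.606,.056,.24)),MD(np.radians(5.5)))"
```

```text
lin [ 0.1434  0.4514 -0.0797] rot [-0.9581 -0.0394  0.0776] ik [-0.02  0.32  1.42 -0.    1.4  -0.12] 0.0
```

send_rows(
  increments=[
    {"gripper": 0,"linear": [0.02,0.05,0],"delta_rot": [-0.12,-0.005,0.01]},
    {"gripper": 0,"linear": [0.04,0.1,0],"delta_rot": [-0.24,-0.01,0.02]},
    {"gripper": 0,"linear": [0.06,0.15,0],"delta_rot": [-0.36,-0.015,0.03]},
    {"gripper": 0,"linear": [0.08,0.19,0],"delta_rot": [-0.48,-0.02,0.04]},
    {"gripper": 0,"linear": [0.095,0.235,0],"delta_rot": [-0.6,-0.025,0.05]},
    {"gripper": 0,"linear": [0.11,0.28,-0.01],"delta_rot": [-0.72,-0.03,0.06]},
    {"gripper": 0,"linear": [0.12,0.325,-0.02],"delta_rot": [-0.84,-0.035,0.07]},
    {"gripper": 0,"linear": [0.13,0.37,-0.04],"delta_rot": [-0.958,-0.039,0.078]},
  ],
)

```text
clock: 13.45
position: [0.593, -0.0268, 0.2708]
ee_rot: [-0.002, 0.676, 0.736, 0.004]
contact_force: [1.2, -0.9, -0.1]
width: 0.0429
gripper_force: 0.0
```

send_rows(
  increments=[
    {"gripper": 0,"linear": [0.007,0.04,-0.02],"delta_rot": [0,0,0]},
    {"gripper": 0,"linear": [0.013,0.081,-0.04],"delta_rot": [0,0,0]},
    {"gripper": 0,"linear": [0.013,0.081,-0.04],"delta_rot": [0,0,0]},
    {"gripper": 0,"linear": [0.013,0.081,-0.04],"delta_rot": [0,0,0]},
    {"gripper": 0,"linear": [0.013,0.081,-0.04],"delta_rot": [0,0,0]},
  ],
)

```text
clock: 13.95
position: [0.6054, 0.0512, 0.2293]
ee_rot: [-0.006, 0.677, 0.736, 0.004]
contact_force: [0.3, 0.5, 0.4]
width: 0.0428
gripper_force: 0.0
```

```bash
python3 - <<'E'
from plan import *
s,M=st();d=cam('wrist');cv2.imwrite('pics/w2.png',d['pixels'])
print(d['C'].round(3), proj(d,[(.606,.056,.07),(.528,.051,.028)]).round(1))
E
```

```text
13.95 q [-0.038  0.327  1.435  0.013  1.383 -0.124] p [0.6054 0.0512 0.2293] x [-0.084  0.996  0.013] y [ 0.996  0.084 -0.002] z [-0.003  0.013 -1.   ] w 0.0428 gf 0.0 F [0.3 0.5 0.4]
[0.599 0.122 0.372] [[259.  173.6]
 [187.3 163.9]]
```

View pics/w2.png

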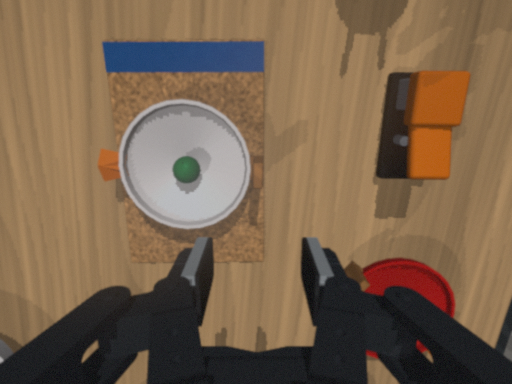

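The wrist view shows the dish rim centre at (185,164), marble (186,169), tab top about (258,175), lip tip about (100,165), and mat corners (104,42), (264,42), (264,262), (131,262).

```bash
python3 - <<'E'
from plan import *
s,M=st();d=cam('wrist');im=d['pixels'];hsv=cv2.cvtColor(im,cv2.COLOR_BGR2HSV)
def blob(lo,hi,b):
    k=cv2.inRange(hsv,lo,hi);z=np.zeros_like(k);x0,y0,x1,y1=b;z[y0:y1,x0:x1]=k[y0:y1,x0:x1]
    c=max(cv2.findContours(z,0,cv2.CHAIN_APPROX_NONE)[0],key=cv2.contourArea);return c
w=blob((0,0,120),(180,50,255),(95,90,262,235));e=cv2.fitEllipse(cv2.convexHull(w));print('rim',np.round(e,1) if 0 else e, onz(d,*e[0],.038).round(4))
P=np.array([onz(d,*p,.038)[:2] for p in cv2.convexHull(w)[:,0]],np.float32);print('circ',cv2.minEnclosingCircle(P), 'ell',cv2.fitEllipse(P))
st_=blob((100,130,40),(125,255,255),(90,30,280,80));q=np.array([onz(d,*p,.004)[:2] for p in st_[:,0]],np.float32);print('stripe',cv2.minAreaRect(q))
g=blob((45,80,20),(85,255,255),(150,130,220,200));print('marble',onz(d,*cv2.fitEllipse(g)[0],.028).round(4))
o=blob((5,150,150),(18,255,255),(90,140,128,190));mo=cv2.moments(o);tip=o[o[:,0,0].argmin(),0];print('lip',tip,onz(d,*tip.astype(float),.038).round(4),'cen',onz(d,mo['m10']/mo['m00'],mo['m01']/mo['m00'],.036).round(4))
print('tabtop',onz(d,258,174,.07).round(4))
for p in((104,42),(264,42),(264,262),(131,262)):print(onz(d,*p,.004).round(4))
cr=im[140:205,235:280];cv2.imwrite('pics/tab.png',cv2.resize(cr,None,fx=9,fy=9,interpolation=cv2.INTER_CUBIC))
E
```

```text
14.0 q [-0.039  0.327  1.434  0.014  1.383 -0.124] p [0.6056 0.0508 0.2296] x [-0.083  0.996  0.014] y [ 0.997  0.083 -0.001] z [-0.003  0.013 -1.   ] w 0.0424 gf 0.0 F [ 0.3 -0.4 -0.5]
rim ((183.95079040527344, 163.3668975830078), (126.72988891601562, 135.36962890625), 127.88385009765625) [0.5267 0.053  0.038 ]
circ ((0.5272508263587952, 0.048964567482471466), 0.07037486135959625) ell ((0.527267575263977, 0.04891546815633774), (0.1397588700056076, 0.14002156257629395), 162.77940368652344)
stripe ((0.5162438750267029, 0.16156810522079468), (0.16628167033195496, 0.027397552505135536), 5.078904151916504)
marble [0.5247 0.0471 0.028 ]
lip [ 98 158] [0.4368 0.051  0.038 ] cen [0.4457 0.0453 0.036 ]
tabtop [0.6053 0.0551 0.07  ]
[0.4338 0.1679 0.004 ]
[0.601  0.1825 0.004 ]
[ 0.624  -0.0734  0.004 ]
[ 0.455  -0.0874  0.004 ]
```

View pics/tab.png

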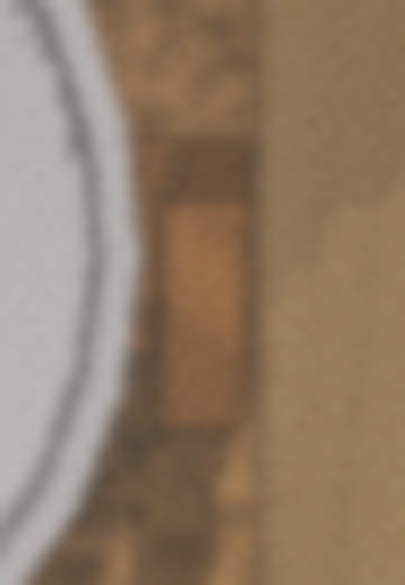

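The rim circle fits a radius of 70.0 mm, as given. Its centre is (0.527,0.049) and the mat yaw is about 5°. The crop centres the tab top at about px (257.4,174.7), so the grip is at about (0.605,0.055).

```bash
python3 -c "
from plan import *
delta(np.array((.6048,.055,.044)),MD(np.radians(5)))"
```

```text
lin [-0.0009  0.0044 -0.1857] rot [-0.0135 -0.0023  0.0049] ik [-0.02  0.48  1.69 -0.    0.97 -0.11] 0.0
```

send_rows(
  increments=[
    {"gripper": 0,"linear": [-0.001,0.0044,-0.04],"delta_rot": [-0.0135,-0.0023,0.005]},
    {"gripper": 0,"linear": [-0.001,0.0044,-0.08],"delta_rot": [-0.0135,-0.0023,0.005]},
    {"gripper": 0,"linear": [-0.001,0.0044,-0.12],"delta_rot": [-0.0135,-0.0023,0.005]},
    {"gripper": 0,"linear": [-0.001,0.0044,-0.15],"delta_rot": [-0.0135,-0.0023,0.005]},
    {"gripper": 0,"linear": [-0.001,0.0044,-0.17],"delta_rot": [-0.0135,-0.0023,0.005]},
    {"gripper": 0,"linear": [-0.001,0.0044,-0.186],"delta_rot": [-0.0135,-0.0023,0.005]},
    {"gripper": 0,"linear": [-0.001,0.0044,-0.186],"delta_rot": [-0.0135,-0.0023,0.005]},
    {"gripper": 0,"linear": [-0.001,0.0044,-0.186],"delta_rot": [-0.0135,-0.0023,0.005]},
  ],
)

```text
clock: 14.85
position: [0.605, 0.0554, 0.0435]
ee_rot: [-0.0, 0.675, 0.737, -0.0]
contact_force: [0.1, -0.3, 0.2]
width: 0.0428
gripper_force: 0.0
```

```bash
python3 -c "
from plan import *
st();delta(np.array((.6048,.055,.044)),MD(np.radians(5)))"
```

```text
14.85 q [-0.023  0.479  1.692  0.     0.971 -0.111] p [0.605  0.0554 0.0435] x [-0.088  0.996  0.   ] y [ 0.996  0.088 -0.   ] z [-0.  0. -1.] w 0.0428 gf 0.0 F [ 0.1 -0.3  0.2]
lin [-0.0002 -0.0004  0.0005] rot [-0.0003 -0.0004 -0.0004] ik [-0.02  0.48  1.69 -0.    0.97 -0.11] 0.0
```

Close gently on the tab and check.

send_rows(
  increments=[
    {"gripper": 0.3,"linear": [0,0,0],"delta_rot": [0,0,0]},
    {"gripper": 0.5,"linear": [0,0,0],"delta_rot": [0,0,0]},
    {"gripper": 0.65,"linear": [0,0,0],"delta_rot": [0,0,0]},
    {"gripper": 0.75,"linear": [0,0,0],"delta_rot": [0,0,0]},
    {"gripper": 0.85,"linear": [0,0,0],"delta_rot": [0,0,0]},
    {"gripper": 1,"linear": [0,0,0],"delta_rot": [0,0,0]},
    {"gripper": 1,"linear": [0,0,0],"delta_rot": [0,0,0]},
    {"gripper": 1,"linear": [0,0,0],"delta_rot": [0,0,0]},
  ],
  newtons=40,
)

```text
clock: 15.65
position: [0.6051, 0.0567, 0.0437]
ee_rot: [0.0, 0.675, 0.738, 0.0]
contact_force: [-0.6, 1.8, 4.8]
width: 0.0094
gripper_force: 41.3
```

send_rows(
  increments=[
    {"gripper": 1,"linear": [0,0,0],"delta_rot": [0,0,0]},
    {"gripper": 1,"linear": [0,0,0],"delta_rot": [0,0,0]},
    {"gripper": 1,"linear": [0,0,0],"delta_rot": [0,0,0]},
    {"gripper": 1,"linear": [0,0,0.002],"delta_rot": [0,0,0]},
    {"gripper": 1,"linear": [0,0,0.005],"delta_rot": [0,0,0]},
    {"gripper": 1,"linear": [0,0,0.009],"delta_rot": [0,0,0]},
    {"gripper": 1,"linear": [0,0,0.009],"delta_rot": [0,0,0]},
    {"gripper": 1,"linear": [0,0,0.009],"delta_rot": [0,0,0]},
  ],
  newtons=90,
)

```text
clock: 16.45
position: [0.6043, 0.0565, 0.0518]
ee_rot: [-0.001, 0.675, 0.738, -0.0]
contact_force: [-0.5, -0.8, -1.4]
width: 0.0084
gripper_force: 88.4
```

```bash
python3 - <<'E'
from plan import *
s,M=st();print(s['moment'])
ims=[]
for n,b in(('scene',(210,150,340,250)),('wrist',(80,20,300,280))):
    d=cam(n);x0,y0,x1,y1=b;ims.append(cv2.resize(d['pixels'][y0:y1,x0:x1],(390,300) if n=='scene' else (390,460)))
o=np.zeros((460,780,3),np.uint8);o[:300,:390]=ims[0];o[:,390:]=ims[1]
cv2.imwrite('pics/l1.png',o)
im=d['pixels'];hsv=cv2.cvtColor(im,cv2.COLOR_BGR2HSV)
k=cv2.inRange(hsv,(45,80,20),(85,255,255));c=max(cv2.findContours(k,0,2)[0],key=cv2.contourArea);print('marble',cv2.fitEllipse(c)[0],onz(d,*cv2.fitEllipse(c)[0],.037).round(4))
E
```

```text
16.45 q [-0.022  0.47   1.684  0.     0.99  -0.111] p [0.6043 0.0565 0.0518] x [-0.089  0.996  0.   ] y [ 0.996  0.089 -0.001] z [-0.001  0.    -1.   ] w 0.0084 gf 88.4 F [-0.5 -0.8 -1.4]
[-0.00508638 -0.1427651  -0.06323195]
marble (108.93702697753906, 248.48117065429688) [0.5246 0.0444 0.037 ]
```

View pics/l1.png

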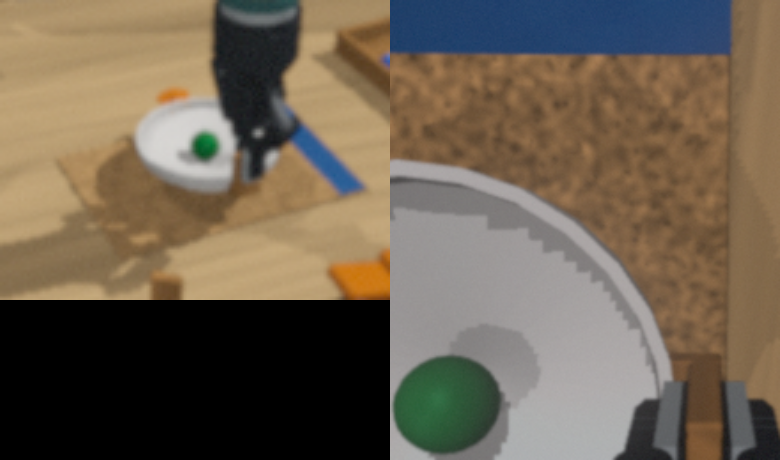

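The tab sits between the pads with the marble centred, and the weight and moment confirm the dish is lifting. I raise it slowly.

send_rows(
  increments=[
    {"gripper": 1,"linear": [0,0,0.004],"delta_rot": [0,0,0]},
    {"gripper": 1,"linear": [0,0,0.012],"delta_rot": [0,0,0]},
    {"gripper": 1,"linear": [0,0,0.024],"delta_rot": [0,0,0]},
    {"gripper": 1,"linear": [0,0,0.039],"delta_rot": [0,0,0]},
    {"gripper": 1,"linear": [0,0,0.055],"delta_rot": [0,0,0]},
    {"gripper": 1,"linear": [0,0,0.07],"delta_rot": [0,0,0]},
    {"gripper": 1,"linear": [0,0,0.082],"delta_rot": [0,0,0]},
    {"gripper": 1,"linear": [0,0,0.09],"delta_rot": [0,0,0]},
  ],
)

```text
clock: 17.35
position: [0.605, 0.0565, 0.1439]
ee_rot: [0.0, 0.675, 0.738, 0.001]
contact_force: [0.3, 1.3, -2.6]
width: 0.0081
gripper_force: 88.4
```

```bash
python3 - <<'E'
from plan import *
s,M=st();d=cam('scene');c=np.array([.527,.049]);p=np.array(s['position'])[:2]-c;print('off',p)
b=np.array([0,.02,.07,.14,.21,.28,.35,.42,.49, .56,.63,.7,.77,.84,.91,.98,1.05, 1.12,1.19,1.26,1.33,1.4,1.47,1.53,1.56,1.571])
P=np.array([rz(-x)[:2,:2]@p for x in b])
for i0 in(0,8,16):
    for i in range(i0+1,min(i0+9,len(b))): print(i,(P[i]-P[i0]).round(4),round(-(b[i]-b[i0]),3))
x,e=ik(np.array([*(c+P[-1]),.142]),rz(-1.571)@M,s['qpos']);print(x,e)
E
```

```text
17.35 q [-0.022  0.382  1.57   0.     1.188 -0.111] p [0.605  0.0565 0.1439] x [-0.089  0.996  0.   ] y [0.996 0.089 0.001] z [ 0.001  0.    -1.   ] w 0.0081 gf 88.4 F [ 0.3  1.3 -2.6]
off [0.07796133 0.00748691]
1 [ 0.0001 -0.0016] -0.02
2 [ 0.0003 -0.0055] -0.07
3 [ 0.0003 -0.011 ] -0.14
4 [-0.0002 -0.0164] -0.21
5 [-0.001  -0.0218] -0.28
6 [-0.0022 -0.0272] -0.35
7 [-0.0037 -0.0324] -0.42
8 [-0.0056 -0.0376] -0.49
9 [-0.0023 -0.005 ] -0.07
10 [-0.0049 -0.0098] -0.14
11 [-0.0079 -0.0144] -0.21
12 [-0.0111 -0.0188] -0.28
13 [-0.0147 -0.023 ] -0.35
14 [-0.0186 -0.0269] -0.42
15 [-0.0227 -0.0305] -0.49
16 [-0.027  -0.0338] -0.56
17 [-0.0046 -0.003 ] -0.07
18 [-0.0094 -0.0057] -0.14
19 [-0.0143 -0.008 ] -0.21
20 [-0.0194 -0.01  ] -0.28
21 [-0.0247 -0.0117] -0.35
22 [-0.03   -0.0129] -0.42
23 [-0.0346 -0.0137] -0.48
24 [-0.037 -0.014] -0.51
[-1.83306135e-01  2.83183019e-01  1.73017716e+00 -1.37749413e-03
  1.12772110e+00  1.29892234e+00] 1.3050671654468715e-12
```

send_rows(
  increments=[
    {"gripper": 1,"linear": [0.0001,-0.0016,0],"delta_rot": [0,0,-0.02]},
    {"gripper": 1,"linear": [0.0003,-0.0055,0],"delta_rot": [0,0,-0.07]},
    {"gripper": 1,"linear": [0.0003,-0.011,0],"delta_rot": [0,0,-0.14]},
    {"gripper": 1,"linear": [-0.0002,-0.0164,0],"delta_rot": [0,0,-0.21]},
    {"gripper": 1,"linear": [-0.001,-0.0218,0],"delta_rot": [0,0,-0.28]},
    {"gripper": 1,"linear": [-0.0022,-0.0272,0],"delta_rot": [0,0,-0.35]},
    {"gripper": 1,"linear": [-0.0037,-0.0324,0],"delta_rot": [0,0,-0.42]},
    {"gripper": 1,"linear": [-0.0056,-0.0376,0],"delta_rot": [0,0,-0.49]},
  ],
)

```text
clock: 18.2
position: [0.598, 0.0185, 0.1407]
ee_rot: [-0.001, 0.835, 0.551, -0.001]
contact_force: [-0.3, 0.3, -2.4]
width: 0.0086
gripper_force: 88.3
```

send_rows(
  increments=[
    {"gripper": 1,"linear": [-0.0023,-0.005,0],"delta_rot": [0,0,-0.07]},
    {"gripper": 1,"linear": [-0.0049,-0.0098,0],"delta_rot": [0,0,-0.14]},
    {"gripper": 1,"linear": [-0.0079,-0.0144,0],"delta_rot": [0,0,-0.21]},
    {"gripper": 1,"linear": [-0.0111,-0.0188,0],"delta_rot": [0,0,-0.28]},
    {"gripper": 1,"linear": [-0.0147,-0.023,0],"delta_rot": [0,0,-0.35]},
    {"gripper": 1,"linear": [-0.0186,-0.0269,0],"delta_rot": [0,0,-0.42]},
    {"gripper": 1,"linear": [-0.0227,-0.0305,0],"delta_rot": [0,0,-0.49]},
    {"gripper": 1,"linear": [-0.027,-0.0338,0],"delta_rot": [0,0,-0.56]},
  ],
)

```text
clock: 19.0
position: [0.5708, -0.0152, 0.1408]
ee_rot: [-0.001, 0.954, 0.299, -0.001]
contact_force: [-0.3, -0.1, -2.3]
width: 0.0085
gripper_force: 88.3
```

send_rows(
  increments=[
    {"gripper": 1,"linear": [-0.0046,-0.003,0],"delta_rot": [0,0,-0.07]},
    {"gripper": 1,"linear": [-0.0094,-0.0057,0],"delta_rot": [0,0,-0.14]},
    {"gripper": 1,"linear": [-0.0143,-0.008,0],"delta_rot": [0,0,-0.21]},
    {"gripper": 1,"linear": [-0.0194,-0.01,0],"delta_rot": [0,0,-0.28]},
    {"gripper": 1,"linear": [-0.0247,-0.0117,0],"delta_rot": [0,0,-0.35]},
    {"gripper": 1,"linear": [-0.03,-0.0129,0],"delta_rot": [0,0,-0.42]},
    {"gripper": 1,"linear": [-0.0346,-0.0137,0],"delta_rot": [0,0,-0.48]},
    {"gripper": 1,"linear": [-0.037,-0.014,0],"delta_rot": [0,0,-0.51]},
  ],
)

```text
clock: 19.8
position: [0.5336, -0.029, 0.141]
ee_rot: [-0.001, 0.999, 0.049, -0.001]
contact_force: [0.4, -0.1, -2.3]
width: 0.0084
gripper_force: 88.3
```

send_rows(
  increments=[
    {"gripper": 1,"linear": [0,0,0],"delta_rot": [0,0,-0.01]},
    {"gripper": 1,"linear": [0,0,0],"delta_rot": [0,0,-0.01]},
    {"gripper": 1,"linear": [0,0,0],"delta_rot": [0,0,-0.01]},
    {"gripper": 1,"linear": [0,0,0],"delta_rot": [0,0,-0.01]},
    {"gripper": 1,"linear": [0,0,0],"delta_rot": [0,0,-0.01]},
    {"gripper": 1,"linear": [0,0,0],"delta_rot": [0,0,-0.01]},
    {"gripper": 1,"linear": [0,0,0],"delta_rot": [0,0,-0.01]},
    {"gripper": 1,"linear": [0,0,0],"delta_rot": [0,0,-0.01]},
  ],
)

```text
clock: 20.6
position: [0.5348, -0.0289, 0.1419]
ee_rot: [-0.001, 0.999, 0.045, 0.0]
contact_force: [0.1, -0.8, -3.0]
width: 0.0081
gripper_force: 88.3
```

```bash
python3 - <<'E'
from plan import *
s,M=st();print(s['moment'].round(3))
ims=[]
G=[]
for n,b in(('scene',(220,120,350,240)),('side',(190,170,330,290))):
    d=cam(n);x0,y0,x1,y1=b;ims.append(cv2.resize(d['pixels'][y0:y1,x0:x1],(390,360)))
    hsv=cv2.cvtColor(d['pixels'],cv2.COLOR_BGR2HSV)
    z=np.zeros(hsv.shape[:2],np.uint8);z[y0:y1,x0:x1]=cv2.inRange(hsv,(45,80,20),(85,255,255))[y0:y1,x0:x1]
    c=max(cv2.findContours(z,0,2)[0],key=cv2.contourArea);G.append((d,cv2.fitEllipse(c)[0]))
    zo=np.zeros_like(z);zo[y0:y1,x0:x1]=cv2.inRange(hsv,(5,150,130),(18,255,255))[y0:y1,x0:x1];c=max(cv2.findContours(zo,0,2)[0],key=cv2.contourArea,default=None)
    if c is not None: u=c[:,0].mean(0);print(n,'lip px',u,onz(d,*u,.138).round(4))
print('marble',tri(G[0][0],G[0][1],G[1][0],G[1][1]).round(4))
cv2.imwrite('pics/f1.png',np.hstack(ims))
E
```

```text
20.6 q [-1.850e-01  2.840e-01  1.730e+00  1.000e-03  1.128e+00  1.295e+00] p [ 0.5348 -0.0289  0.1419] x [0.996 0.09  0.   ] y [ 0.09  -0.996 -0.001] z [ 0.     0.001 -1.   ] w 0.0081 gf 88.3 F [ 0.1 -0.8 -3. ]
[-0.209  0.007  0.046]
scene lip px [337.4 234.6] [0.833  0.0633 0.138 ]
side lip px [242.8 219.6] [0.5093 0.1404 0.138 ]
marble [0.5217 0.0498 0.1253]
```

View pics/f1.png

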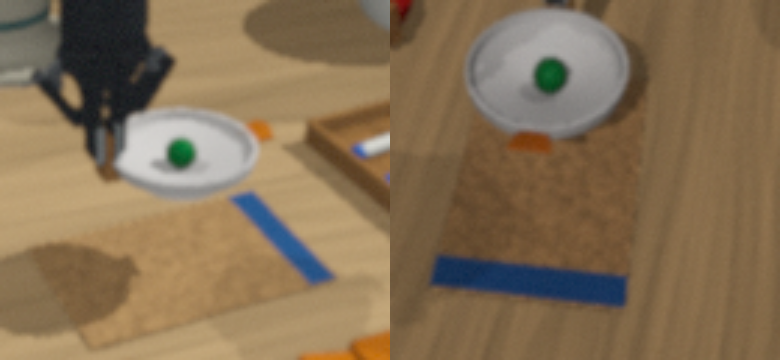

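The dish is up and turned with the marble central: scene crop (181,153), side crop (549,75). The lip points to the blue end, at scene crop (260,130) and side crop (530,142). I'll check yaw and level more exactly.

```bash
python3 - <<'E'
from plan import *
def lab(d,box,lo,hi):
    x0,y0,x1,y1=box;hsv=cv2.cvtColor(d['pixels'],cv2.COLOR_BGR2HSV);z=np.zeros(hsv.shape[:2],np.uint8);z[y0:y1,x0:x1]=cv2.inRange(hsv,lo,hi)[y0:y1,x0:x1];return z
a,b,w=cam('scene'),cam('side'),cam('wrist')
cs=[]
for d,bx in((a,(295,152,318,175)),(b,(225,205,255,230))):
    z=lab(d,bx,(3,120,90),(20,255,255));m=cv2.moments(z,True);cs.append((m['m10']/m['m00'],m['m01']/m['m00']))
lip=tri(a,cs[0],b,cs[1]);print('lip cen',cs,lip.round(4))
for d,bx in((a,(255,150,310,190)),(b,(210,168,282,220))):
    z=lab(d,bx,(0,0,110),(180,60,255));c=max(cv2.findContours(z,0,cv2.CHAIN_APPROX_NONE)[0],key=cv2.contourArea)
    P=np.array([onz(d,*p,.135)[:2] for p in cv2.convexHull(c)[:,0]],np.float32);print('rim',cv2.fitEllipse(P))
z=lab(w,(0,0,512,384),(45,80,20),(85,255,255));c=max(cv2.findContours(z,0,2)[0],key=cv2.contourArea);print('marble wrist',cv2.fitEllipse(c)[0],onz(w,*cv2.fitEllipse(c)[0],.126).round(4))
z=lab(w,(0,0,512,384),(3,120,90),(20,255,255));n,_,s,ce=cv2.connectedComponentsWithStats(z)
for i in range(1,n):
    if s[i,4]>150: print('or',s[i],onz(w,*ce[i],.135).round(4))
E
```

```text
lip cen [(306.7450980392157, 162.7058823529412), (238.83885209713026, 221.8830022075055)] [0.5163 0.1372 0.1295]
rim ((0.5295656323432922, 0.04762609302997589), (0.13768811523914337, 0.1678057610988617), 71.810302734375)
rim ((0.5245535373687744, 0.05200903117656708), (0.13909459114074707, 0.1479554921388626), 179.16319274902344)
marble wrist (105.11512756347656, 251.97677612304688) [0.5193 0.0523 0.126 ]
or [   44    82   274   184 15536] [ 0.592  -0.0106  0.135 ]
or [248 264  19  48 636] [ 0.5092 -0.0309  0.135 ]
```

send_rows(
  increments=[
    {"gripper": 1,"linear": [0,0,0],"delta_rot": [0,0,0]},
    {"gripper": 1,"linear": [0,0,0],"delta_rot": [0,0,0]},
    {"gripper": 1,"linear": [0,0,0],"delta_rot": [0,0,0]},
    {"gripper": 1,"linear": [0,0,0],"delta_rot": [0,0,0]},
    {"gripper": 1,"linear": [0,0,0],"delta_rot": [0,0,0]},
    {"gripper": 1,"linear": [0,0,0],"delta_rot": [0,0,0]},
    {"gripper": 1,"linear": [0,0,0],"delta_rot": [0,0,0]},
    {"gripper": 1,"linear": [0,0,0],"delta_rot": [0,0,0]},
  ],
)

```text
clock: 21.65
position: [0.5348, -0.0289, 0.1419]
ee_rot: [-0.001, 0.999, 0.045, 0.0]
contact_force: [-0.5, 0.2, -2.6]
width: 0.0081
gripper_force: 88.3
```

```bash
python3 - <<'E'
from plan import *
st()
for _ in range(2):
    w=cam('wrist');hsv=cv2.cvtColor(w['pixels'],cv2.COLOR_BGR2HSV);z=cv2.inRange(hsv,(45,80,20),(85,255,255));c=max(cv2.findContours(z,0,2)[0],key=cv2.contourArea);p=cv2.fitEllipse(c)[0];print(p,onz(w,*p,.126).round(4))
# tumbler check: foot/rim colour still there
G=[]
for n,bx in(('scene',(128,180,168,232)),('side',(272,112,312,160))):
    d=cam(n);x0,y0,x1,y1=bx;G.append(d['pixels'][y0:y1,x0:x1])
cv2.imwrite('pics/t.png',np.hstack([cv2.resize(g,(380,480)) for g in G]))
E
```

```text
21.65 q [-1.850e-01  2.840e-01  1.730e+00  1.000e-03  1.128e+00  1.295e+00] p [ 0.5348 -0.0289  0.1419] x [0.996 0.09  0.   ] y [ 0.09  -0.996 -0.001] z [ 0.     0.001 -1.   ] w 0.0081 gf 88.3 F [-0.5  0.2 -2.6]
(105.21121215820312, 251.87254333496094) [0.5194 0.0523 0.126 ]
(105.00346374511719, 251.6191864013672) [0.5195 0.0524 0.126 ]
```

```bash
python3 -c "
from rig import sign_off
print(sign_off())"
```

```text
the job is handed in; nothing more can be done
None
```

The job is handed in; no verdict came back. The marble is in the dish, about 6–8 mm off the middle by my measurement. The tumbler stands upright and released on the counter, and the gripper holds the dish still and level about 10 cm above the mat, lip to the blue end.

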